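Count to the third gap and shelve the red bit case

TASK

Run a fingertip along the divider rack from its yellow end to count the gaps: touch the yellow end block, then the first divider after it, then the second, which brings you to the third gap (every gap counts, filled or empty). Then push the red case across the bench and into that third gap until it is fully home against the back board, sliding it only, never lifting or tipping it. Leave the other cases in the rack and everything else on the bench where they are.

Things in the scene. Friction and masses are not known exactly. Their poses are not given: they have to be found in the camera images.
- red_case: Closed red bit case with black band, a block 70 (its x) x 40 (y) x 32 mm high, about 150 g, loose, flat on the bench between robot and rack, its x within 0.4 rad of straight ahead of the robot. Origin: centre of underside; z up. Slides when pushed. Fully home in a gap, its origin is 27 mm along rack +x and its near end stands 8 mm out of the gap.
- rack: Wooden rack fixed to the bench, no floor: six gaps 50 mm wide, 62 mm deep, open above and towards the robot; 50 mm high back board with its near face at x = 62 mm. Origin: bench level, middle of the line of divider front tips. x points into the gaps, away from the robot, y left along the row, z up. Gap centres at y = 150, 90, 30, -30, -90, -150 mm.
- yellow_end: Yellow end block of the rack, 62 (x) x 20 (y) x 44 mm high, fixed, at the left end (rack y = +185 mm) or the right end (-185 mm), varying; the gap next to it is the first. Origin: bench level, middle of its front edge; axes as the rack. An equal black block stands at the other end.
- divider1: Rack divider number 1 counted from the rack's left (+y) end, brown wood, 10 mm thick, 62 mm long, 44 mm high with rounded top and nose, fixed to the rack at rack y = 120 mm. Origin: bench level at its front tip; x runs along it away from the robot.
- divider2: Rack divider number 2 counted from the rack's left (+y) end, brown wood, 10 mm thick, 62 mm long, 44 mm high with rounded top and nose, fixed to the rack at rack y = 60 mm. Origin: bench level at its front tip; x runs along it away from the robot.
- divider3: Rack divider number 3 counted from the rack's left (+y) end, brown wood, 10 mm thick, 62 mm long, 44 mm high with rounded top and nose, fixed to the rack at rack y = 0 mm. Origin: bench level at its front tip; x runs along it away from the robot.
- divider4: Rack divider number 4 counted from the rack's left (+y) end, brown wood, 10 mm thick, 62 mm long, 44 mm high with rounded top and nose, fixed to the rack at rack y = -60 mm. Origin: bench level at its front tip; x runs along it away from the robot.
- divider5: Rack divider number 5 counted from the rack's left (+y) end, brown wood, 10 mm thick, 62 mm long, 44 mm high with rounded top and nose, fixed to the rack at rack y = -120 mm. Origin: bench level at its front tip; x runs along it away from the robot.
- blue_case: Closed blue plastic drill-bit case, 70 x 40 x 32 mm, about 150 g, loose, parked fully home in one of the other gaps of the rack; bystander. Origin: centre of underside; x along its 70 mm length.
- green_case: Closed green plastic drill-bit case, 70 x 40 x 32 mm, about 150 g, loose, parked fully home in one of the other gaps of the rack; bystander. Origin: centre of underside; x along its 70 mm length.
- grey_case: Closed grey plastic drill-bit case, 70 x 40 x 32 mm, about 150 g, loose, parked fully home in one of the other gaps of the rack; bystander. Origin: centre of underside; x along its 70 mm length.
- screwdriver: Screwdriver with orange handle lying on the bench at the near left; bystander. Origin on its underside.
- glue: Yellow glue bottle with orange cap, 56 mm across, 150 mm high, standing at the right; bystander. Origin: centre of underside.
- pencil_pot: Round wooden pot of pencils, 72 mm across, about 170 mm high with pencils, at the left; bystander. Origin: centre of underside.
- tape: Yellow tape measure, 66 x 36 x 62 mm, standing at the left; bystander. Origin: centre of underside.
- clamp: Small bar clamp with red handle, 190 mm long, lying at the near right; bystander. Origin: middle of its bar, bench level.

How it is judged:
On the way, in this order (a step that is already met when the one before it is completed fails the run):
1. a fingertip touches the yellow end block (contact force between the fingers and yellow_end above 0.3 N).
2. then the first divider from the yellow end (((y of yellow_end in the frame of rack above 0 m and contact force between the fingers and divider1 above 0.3 N) or (y of yellow_end in the frame of rack below 0 m and contact force between the fingers and divider5 above 0.3 N))).
3. then the second divider from the yellow end (((y of yellow_end in the frame of rack above 0 m and contact force between the fingers and divider2 above 0.3 N) or (y of yellow_end in the frame of rack below 0 m and contact force between the fingers and divider4 above 0.3 N))).
4. then the red case is pushed fully home into the third gap from the yellow end (x of red_case in the frame of rack between 0.021 and 0.033 m and angle between the x axis of red_case and the x axis of rack, either way round below 0.2 rad and height (world z) of red_case below 0.006 m and angle between red_case's own z axis and vertical below 0.1 rad and ((y of yellow_end in the frame of rack above 0 m and y of red_case in the frame of rack between 0.018 and 0.042 m) or (y of yellow_end in the frame of rack below 0 m and y of red_case in the frame of rack between -0.042 and -0.018 m))), for 0.2 s.
At the end, for the whole second after the job is handed in: The red case lies flat and at rest in the third gap from the yellow end, at most 6 mm short of touching the back board, its length along the gap (within 0.2 rad); the other cases within 12 mm and the other things within 30 mm of where they began (all of step 4 and linear speed of red_case below 0.02 m/s and distance of each of blue_case, green_case, grey_case from where it was at the start of the episode below 0.012 m and distance of each of screwdriver, glue, pencil_pot, tape, clamp from where it was at the start of the episode below 0.03 m).
It fails at once if the red case is lifted off the bench (over 10 mm) or tipped (over 0.3 rad) (height (world z) of red_case above 0.01 m or angle between red_case's own z axis and vertical above 0.3 rad).
It fails at once if another case in the rack is moved more than 12 mm (distance of any of blue_case, green_case, grey_case from where it was at the start of the episode above 0.012 m).
It fails at once if another thing on the bench is moved more than 30 mm (distance of any of screwdriver, glue, pencil_pot, tape, clamp from where it was at the start of the episode above 0.03 m).
It also fails if it takes over 64 s, if anything falls off the work surface, if the arm or the gripper's body presses on something with over 40 N, if the wrist force passes 120 N, or if a joint passes its speed limit or range.

ROBOT

A 6-joint arm with a two-finger parallel gripper is mounted at the origin on the work surface. World frame = base frame: x ahead of the robot, y to its left, z up, the work surface at z = 0. Lengths are in m, angles in rad, forces in N, time in s.
With the tool pointing down it reaches from about 0.275 to 0.85 m from the base axis. Payload 5.2 kg.
Tool frame: the origin (TCP) lies midway between the tips of the shut fingers; the grasp point (between the pads) lies 19 mm behind it; z points along the fingers, y is the line along which they close (so a half turn about z gives the same grasp; the last joint's range is limited). The gripper opens to 85 mm and grips with 20 to 120 N. Pads are 22 mm wide; open, the fingers measure 114 mm over their backs; the gripper's body (76 mm by 85 mm) begins 54 mm behind the grasp point. The pads swing forward as they close: fully open they stand 13 mm farther back than shut.
Start: joints at [-1.379, 0.259, 1.535, -0, 1.348, -0.203], TCP at [0.212, -0.508, 0.231] pointing down, gripper open.
Joint ranges: [-3.14, 3.14], [-0.91, 2.08], [0.19, 2.58], [-1.22, 4.36], [0.22, 2.71], [-3.12, 3.12]. Speed limits (rad/s): [2.57, 2.57, 3.14, 3.14, 3.14, 3.14].

INTERFACE

Orientations are given as [roll, pitch, yaw] about the fixed x, y, z axes, in that order (R = Rz(yaw) Ry(pitch) Rx(roll)).
In Python, from station import monitor, viewer, robot, models gives the robot as it stands. The module is installed in compiled form; this text tells all that it offers.
- The arm moves only by the tool apply_moves, never from a script. Its argument "commands" is a list that holds one entry, the list of rows, each a list of 6 numbers: the shift along the tool's x, y, z as a fraction of full scale, then the turn, a rotation vector about the tool's x, y, z as a fraction of full scale. In form: [[[dx, dy, dz, rx, ry, rz], ...]]. A call has 1 to 8 rows; each row is the pose to reach, as a shift and turn from the pose commanded when the call began, along the tool's axes at that moment; what a row does not reach only later rows make up. Full scale, the value 1, is 150 mm for a shift and 60 degrees for a turn. A row lasts 1/8 s, in which the tool goes at most 62.5 mm and 10.7 degrees, less where a joint would pass 70% of its speed; a pose out of reach is approached as far as the arm can. A call with a number of a shift or a turn outside -1 to 1 is refused whole. A call with a gripper value outside its range is refused whole. "hand" is the opening, from 0 (shut) to 1 (fully open), set as the call begins (left out, the last holds). The fingers move at their own pace and stop on an object; the grip force is fixed at half the most. Time passes only in rows, so rows that repeat a pose let the fingers close. It gives the time, the measured TCP pose, the force, the opening and the grip force at its end, in the units of the state.
- monitor.get_obs(): the state, without advancing time (a new reading comes with each control period).
- viewer.capture(name): name is "scene" or "top"; returns a dict with "frame" (400x640x3 uint8, blue, green, red), "fx", "fy", "cx", "cy" (pixels), "R" (3x3) and "t" (3): a world point X has camera coordinates R X + t. Camera axes: x right, y down, z forward; pixel columns grow to the right and rows downward; lengths in m; the calibration is good to about 2 mm. A picture is of the moment at which its call begins. There is no depth.
- robot.finish_job(): hands the job in; it is judged then, once.
Trained networks look in the newest picture that a camera, given by its name, has taken for a name from the list of things; names that differ only in an ending like _2 or _b are one class to them, and where a whole thing is asked for, a point or a joint stands for the part that bears it (a point fixed in the world has none). Each returns a list of dicts, best first, with "confidence" (0 to 1); they miss things now and then, are a little off and sometimes report something else, mostly with a low value. They report only what shows in the picture. A call takes as long as a camera call.
- models.find_in(name, camera): "location" ([x, y, z] in m, in world coordinates, good to about 4 mm: the middle of the surface that is visible of it).
- models.spot_point(name, camera): "location" ([x, y, z] in m, in world coordinates, good to about 4 mm: a listed point, or the origin of a listed thing).
The state is a dict: "time_s": time; "qpos": joint angles; "qd": joint speeds; "tau": joint torques, N m; "position": TCP position; "tool_rot": TCP orientation; "wrist_force": force on the tool from outside, world axes, zero at the start; "moment": the same for the moment, N m; "opening": opening from 0.0 (shut) to 1.0 (fully open); "gripper_force": force on a finger pad.
Only numpy, scipy, OpenCV 4.12 (cv2) and the standard library are available. Lean on these libraries where they do the work, as an engineer would, in place of code of your own. Each camera call takes 0.05 s, during which the arm holds its last target. There are 200 camera calls.

## Working session

There is one attempt and no reset: what is moved stays moved. The work goes in short steps, Python scripts to look and compute and a tool call to move; the robot and the scene stay as the last step left them, time stands still between calls to the robot, and variables do not carry over. Pictures are saved under pics/ and viewed, at most 10 in all, crops included, and the job is handed in when it is done.

Besides the shell and the picture viewer there is one more tool, called after "Call:" as a command line: name --argument value ..., lists and objects as JSON in quotes. apply_moves: Moves the arm, as the interface text tells. Shift numbers are shares of 150 mm and turn numbers shares of 60 degrees, none past 1 either way. Its arguments: {"type":"object","properties":{"commands":{"type":"array"},"hand":{"type":"number"}},"required":["commands"]}

```bash
mkdir -p pics; cat > h.py <<'E'
import numpy as np, cv2
from station import monitor, viewer, robot, models
def cap(n,save=None):
    c=viewer.capture(n)
    if save: cv2.imwrite('pics/'+save,c['frame'])
    return c
def ray(c,u,v,z):
    R=np.array(c['R']);t=np.array(c['t']);o=-R.T@t
    d=R.T@np.array([(u-c['cx'])/c['fx'],(v-c['cy'])/c['fy'],1])
    return o+d*(z-o[2])/d[2]
def proj(c,X):
    p=np.array(c['R'])@np.array(X)+np.array(c['t']);return (c['fx']*p[0]/p[2]+c['cx'],c['fy']*p[1]/p[2]+c['cy'])
E
python3 - <<'E'
from h import *
for n in('top','scene'):
    c=cap(n,n+'1.png'); print(n,-np.array(c['R']).T@np.array(c['t']))
    for k in 'red_case rack yellow_end divider1 divider2 divider3 divider4 divider5 blue_case green_case grey_case glue tape pencil_pot clamp screwdriver'.split():
        print(k,[(np.round(d['location'],3).tolist(),round(d['confidence'],2)) for d in models.spot_point(k,n)[:2]])
o=monitor.get_obs();print(o['position'],o['tool_rot'],o['time_s'])
E
```

```text
top [0.37421928 0.01333652 1.11334357]
red_case [([0.491, -0.034, -0.002], 0.82)]
rack [([0.602, -0.003, 0.0], 0.68), ([0.599, 0.457, 0.001], 0.31)]
yellow_end [([0.579, -0.191, 0.002], 0.6)]
divider1 [([0.596, 0.002, 0.0], 0.65), ([0.606, 0.058, -0.0], 0.63)]
divider2 [([0.596, 0.002, 0.0], 0.65), ([0.606, 0.058, -0.0], 0.63)]
divider3 [([0.596, 0.002, 0.0], 0.65), ([0.606, 0.058, -0.0], 0.63)]
divider4 [([0.596, 0.002, 0.0], 0.65), ([0.606, 0.058, -0.0], 0.63)]
divider5 [([0.596, 0.002, 0.0], 0.65), ([0.606, 0.058, -0.0], 0.63)]
blue_case [([0.615, -0.156, -0.0], 0.77), ([0.639, 0.141, 0.001], 0.56)]
green_case [([0.609, 0.115, -0.005], 0.48)]
grey_case [([0.637, 0.139, -0.001], 0.77), ([0.415, -0.359, 0.005], 0.23)]
glue [([0.574, -0.472, -0.0], 0.79), ([0.638, 0.136, 0.002], 0.54)]
tape [([0.491, 0.414, 0.006], 0.66), ([0.6, -0.002, 0.002], 0.54)]
pencil_pot [([0.598, 0.458, -0.002], 0.78), ([0.588, -0.122, -0.002], 0.5)]
clamp [([0.414, -0.354, 0.002], 0.97)]
screwdriver [([0.388, 0.279, 0.003], 0.83), ([0.609, 0.116, -0.004], 0.51)]
scene [ 1.24237827 -0.11669211  0.97762421]
r
[... 336 characters left out ...]
.62), ([0.589, -0.12, -0.003], 0.62)]
divider4 [([0.609, 0.115, 0.003], 0.62), ([0.589, -0.12, -0.003], 0.62)]
divider5 [([0.609, 0.115, 0.003], 0.62), ([0.589, -0.12, -0.003], 0.62)]
blue_case [([0.612, -0.155, -0.001], 0.76), ([0.491, 0.41, 0.002], 0.7)]
green_case [([0.631, 0.086, -0.001], 0.61)]
grey_case [([0.642, 0.143, -0.0], 0.78)]
glue [([0.573, -0.474, -0.002], 0.71)]
tape [([0.495, 0.41, 0.003], 0.76)]
pencil_pot [([0.598, 0.456, -0.002], 0.79), ([0.592, -0.063, -0.002], 0.67)]
clamp [([0.412, -0.356, 0.002], 0.9)]
screwdriver [([0.388, 0.276, -0.004], 0.6), ([0.601, -0.002, -0.004], 0.24)]
[ 0.21155936 -0.50769646  0.23130551] [ 3.14159193e+00 -2.33356979e-05  3.94772867e-01] 1.7
```

View pics/top1.png

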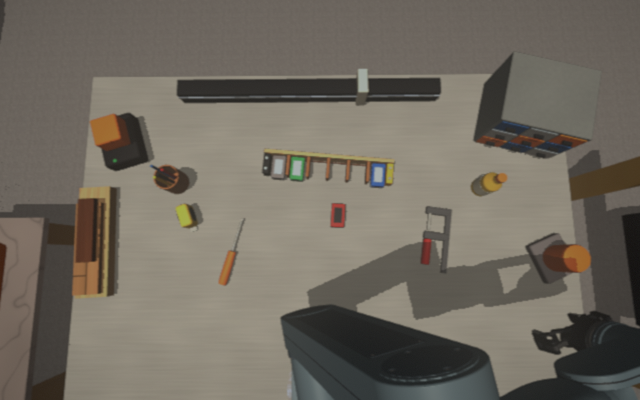

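View pics/scene1.png

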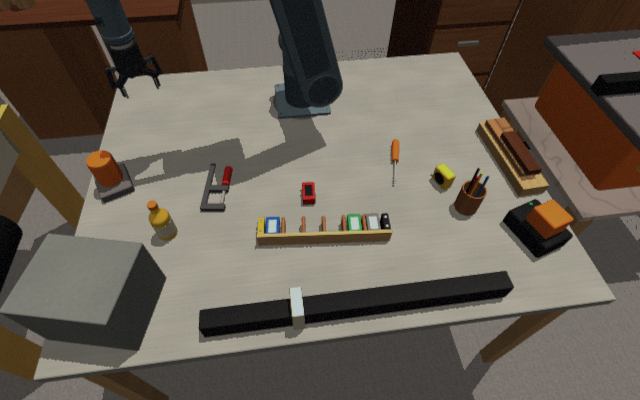

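The top view shows the rack with its yellow end on the right (about px 390,174), the blue case in gap 1, and gap 3 empty at about px 340,170. The red case is at (338,215). The scene view agrees with this. Next I'll fit the rack frame and the red case yaw, and work out the first move.

```bash
cat >> h.py <<'E'
from scipy.optimize import least_squares
from scipy.spatial.transform import Rotation as Ro
def redcase(n,c=None):
    c=c or cap(n); f=c['frame'].astype(int)
    m=((f[...,2]>90)&(f[...,2]>2*f[...,1])&(f[...,2]>2*f[...,0])).astype(np.uint8)
    u,v=proj(c,[0.55,-0.035,0.03]); w=np.zeros_like(m); w[int(v)-50:int(v)+50,int(u)-25:int(u)+25]=1
    m=cv2.morphologyEx(m*w,cv2.MORPH_CLOSE,np.ones((7,7),np.uint8))
    k=max(cv2.findContours(m,cv2.RETR_EXTERNAL,cv2.CHAIN_APPROX_NONE)[0],key=cv2.contourArea)
    # silhouette fit of the 3D box
    M=np.zeros_like(m); cv2.drawContours(M,[k],-1,1,-1)
    def cost(p):
        x,y,a=p; C,S=np.cos(a),np.sin(a)
        P=[proj(c,[x+C*i-S*j,y+S*i+C*j,z]) for i in(-.035,.035) for j in(-.02,.02) for z in(0,.032)]
        h=cv2.convexHull(np.array(P,np.float32))
        I=np.zeros((M.shape[0]*1,M.shape[1]),np.uint8)
        x0,y0=int(u)-40,int(v)-60
        B=np.zeros((120*8,80*8),np.uint8); cv2.fillConvexPoly(B,np.int32(np.round((h-[x0-.0+-.5,y0-.5])*8)),255)
        A=cv2.resize(B,(80,120),interpolation=cv2.INTER_AREA)/255.
        return np.abs(A-M[y0:y0+120,x0:x0+80]).sum()
    from scipy.optimize import differential_evolution as de
    q=[d['location'] for d in models.spot_point('red_case',n)[:1]][0]
    r=de(cost,[(q[0]-.012,q[0]+.012),(q[1]-.012,q[1]+.012),(-.5,.5)],seed=1,maxiter=40,popsize=12)
    return r.x,r.fun,M.sum(),q
def go(p,yaw):
    o=monitor.get_obs();R=Ro.from_euler('xyz',o['tool_rot'])
    s=R.inv().apply(np.array(p)-o['position'])/.15
    r=(R.inv()*Ro.from_euler('xyz',[np.pi,0,yaw])).as_rotvec()/np.radians(60)
    return np.round(np.r_[s,r],3).tolist()
E
python3 - <<'E'
from h import *
pts=[];fine=[-150,-90,-30,30,90,150]
L={'top':[],'scene':[]}
ref=np.array([.6,-.002]);a=-.078
def loc(p,x,y): return p[0]+np.cos(p[2])*x-np.sin(p[2])*y, p[1]+np.sin(p[2])*x+np.cos(p[2])*y
obs=[]
for n in L:
    c=cap(n); print(n,redcase(n,c))
    for k,ys,x in(('divider1',[.12,.06,0,-.06,-.12],0),('yellow_end',[-.185],0),('rack',[0],0),('blue_case',[-.15],.027),('green_case',[.09],.027),('grey_case',[.15],.027)):
        for d in models.spot_point(k,n):
            q=np.array(d['location'][:2])
            for y in ys:
                if np.hypot(*(q-loc((.6,-.002,a),x,y)))<.015: obs.append((x,y,*q))
f=lambda p:np.ravel([np.subtract(loc(p,o[0],o[1]),o[2:]) for o in obs])
r=least_squares(f,[.6,0,a],loss='soft_l1',f_scale=.004);print(len(obs),r.x,np.round(f(r.x)*1e3,1))
p=r.x
for x,y in((.025,-.185),(.025,-.12),(.025,-.06),(.027,-.03)):print(x,y,np.round(loc(p,x,y),4))
print(go([*loc(p,.025,-.185),.12],p[2]))
E
```

```text
top (array([ 0.49089627, -0.03196589, -0.13172675]), np.float64(60.90588235294118), np.uint64(275), [0.4912, -0.0349, 0.005])Traceback (most recent call last):
  File "<stdin>", line 8, in <module>
  File "h.py", line 33, in redcase
    q=[d['location'] for d in models.spot_point('red_case',n)[:1]][0]
      ~~~~~~~~~~~~~~~~~~~~~~~~~~~~~~~~~~~~~~~~~~~~~~~~~~~~~~~~~~~~^^^
IndexError: list index out of range
```

```bash
sed -i "s/    q=\[d\['location.*/    q=[.4915,-.035] if Q is None else Q/; s/def redcase(n,c=None)/def redcase(n,c=None,Q=None)/" h.py
python3 - <<'E'
from h import *
a=-.078
def loc(p,x,y): return p[0]+np.cos(p[2])*x-np.sin(p[2])*y, p[1]+np.sin(p[2])*x+np.cos(p[2])*y
obs=[];im=[]
for n in('top','scene'):
    c=cap(n); r=redcase(n,c); print(n,r)
    u,v=proj(c,[.55,-.035,.02]);u,v=int(u),int(v)
    im.append(cv2.resize(c['frame'][v-50:v+50,u-65:u+65],None,fx=6,fy=6,interpolation=cv2.INTER_CUBIC)[:, :780])
    for k,ys,x in(('divider1',[.12,.06,0,-.06,-.12],0),('yellow_end',[-.185],0),('rack',[0],0),('blue_case',[-.15],.027),('green_case',[.09],.027),('grey_case',[.15],.027)):
        for d in models.spot_point(k,n):
            q=np.array(d['location'][:2])
            for y in ys:
                if np.hypot(*(q-loc((.6,-.002,a),x,y)))<.015: obs.append((x,y,*q))
cv2.imwrite('pics/c1.png',im[0])
f=lambda p:np.ravel([np.subtract(loc(p,o[0],o[1]),o[2:]) for o in obs])
r=least_squares(f,[.6,0,a],loss='soft_l1',f_scale=.004);print(len(obs),r.x,np.round(f(r.x)*1e3,1))
p=r.x
for x,y in((.025,-.185),(.025,-.12),(.025,-.06),(.027,-.03)):print(x,y,np.round(loc(p,x,y),4))
print(go([*loc(p,.025,-.185),.12],p[2]))
E
```

```text
top (array([ 0.49232644, -0.03330062, -0.1278074 ]), np.float64(62.40392156862745), np.uint64(274), [0.4915, -0.035])
scene (array([ 0.47969338, -0.03414698, -0.08127831]), np.float64(81.8156862745098), np.uint64(216), [0.4915, -0.035])
18 [ 0.59911302 -0.00330662 -0.08938075] [-1.3 -0.7  3.7  2.2  0.5 -1.9 -4.  -0.3 -0.3 -3.5  4.1  0.2 -1.5  1.1
 -0.6  0.9 -2.1 -4.5 -1.   3.8  1.4 -2.2 -0.6  2.4  3.1 -0.4 -5.3  0.8
 -0.4  2.7 -1.4 -1.6  2.2 -3.2  4.1  3.8]
0.025 -0.185 [ 0.6075 -0.1898]
0.025 -0.12 [ 0.6133 -0.1251]
0.025 -0.06 [ 0.6187 -0.0653]
0.027 -0.03 [ 0.6233 -0.0356]
[3.252, -0.941, 0.742, -0.0, -0.0, 0.462]
```

View pics/c1.png

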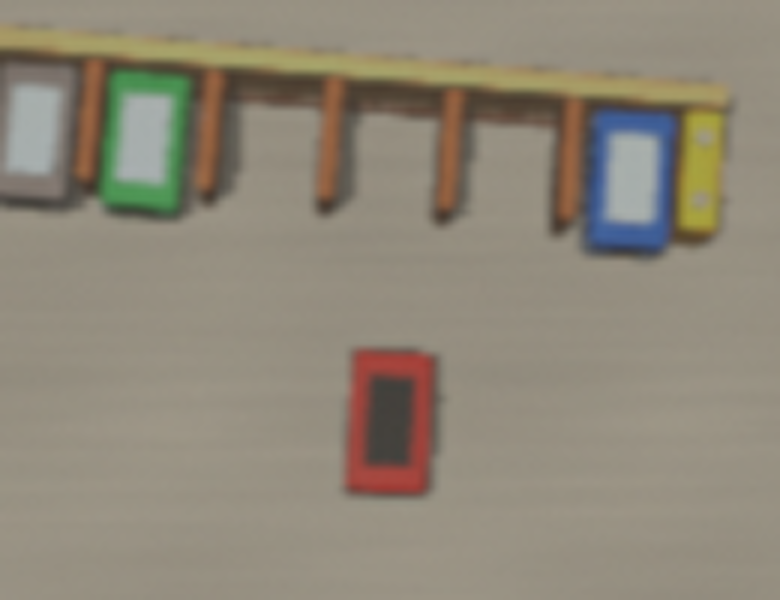

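The crop shows gap 3's divider tips at about (325,210) and (440,215). The red case is at (391,420), already within about 0.02 rad of the rack's direction but roughly 10 mm too far right. I'll go to the yellow block first.

Call:
apply_moves --commands '[[[0.27,-0.08,0,0,0,0],[0.54,-0.16,0,0,0,0],[0.81,-0.24,0,0,0,0],[0.81,-0.24,0,0,0,0]]]' --hand 0

```text
time_s: 3.4
position: [0.3117, -0.4259, 0.2315]
tool_rot: [-3.141, -0.001, 0.399]
wrist_force: [-0.7, -0.4, -0.6]
opening: 0.146
gripper_force: 0.0
```

Call:
apply_moves --commands '[[[0.27,-0.08,0,0,0,0],[0.54,-0.16,0,0,0,0],[0.81,-0.24,0,0,0,0],[0.81,-0.24,0,0,0,0]]]'

```text
time_s: 3.9
position: [0.4094, -0.3467, 0.2313]
tool_rot: [3.142, -0.0, 0.398]
wrist_force: [0.4, 0.2, 0.6]
opening: 0.001
gripper_force: 0.0
```

Call:
apply_moves --commands '[[[0.27,-0.08,0,0,0,0],[0.54,-0.16,0,0,0,0],[0.81,-0.24,0,0,0,0],[0.81,-0.24,0,0,0,0]]]'

```text
time_s: 4.4
position: [0.5074, -0.2675, 0.2311]
tool_rot: [3.141, -0.0, 0.397]
wrist_force: [-0.5, -1.0, -0.7]
opening: 0.0
gripper_force: 0.0
```

Call:
apply_moves --commands '[[[0.27,-0.07,0.2,0,0,0.15],[0.54,-0.15,0.4,0,0,0.3],[0.82,-0.22,0.6,0,0,0.46],[0.82,-0.22,0.74,0,0,0.46],[0.82,-0.22,0.74,0,0,0.46],[0.82,-0.22,0.74,0,0,0.46]]]'

```text
time_s: 5.15
position: [0.607, -0.1919, 0.1213]
tool_rot: [3.141, -0.001, -0.088]
wrist_force: [0.9, 1.0, -0.3]
opening: -0.001
gripper_force: 0.0
```

```bash
python3 - <<'E'
from h import *
o=monitor.get_obs();print(o['time_s'],o['position'],o['tool_rot'],o['wrist_force'],o['opening'])
print(go([.607,-.190,.052],-.083)); c=cap('top','t2.png')
u,v=proj(c,[.55,-.1,.05]);u,v=int(u),int(v);cv2.imwrite('pics/c2.png',cv2.resize(c['frame'][v-50:v+50,u-65:u+65],None,fx=6,fy=6))
E
```

```text
5.15 [ 0.60703535 -0.19190405  0.12127546] [ 3.14067457e+00 -8.37150281e-04 -8.83761664e-02] [ 0.86734155  1.00258603 -0.32877035] -0.0006532670000629828
[-0.002, -0.013, 0.462, 0.001, -0.001, -0.005]
```

View pics/c2.png

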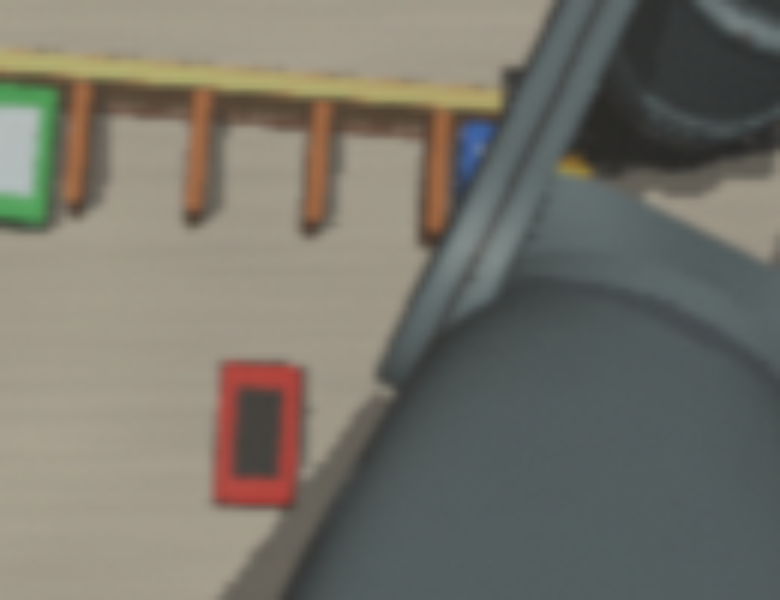

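The arm hides the yellow block in the top view, but the red case and the rack haven't moved. I'll press down on the block's top.

Call:
apply_moves --commands '[[[0,0,0.25,0,0,0],[0,0,0.47,0,0,0],[0,0,0.49,0,0,0],[0,0,0.51,0,0,0],[0,0,0.53,0,0,0],[0,0,0.54,0,0,0]]]'

```text
time_s: 5.95
position: [0.6087, -0.191, 0.044]
tool_rot: [3.139, -0.004, -0.086]
wrist_force: [-7.9, 3.3, 24.9]
opening: -0.003
gripper_force: 12.4
```

Contact came at z = 44 mm, which is the block's top. Next is the first divider.

Call:
apply_moves --commands '[[[0,0,-0.15,0,0,0],[0,-0.22,-0.15,0,0,0],[0,-0.44,-0.15,0,0,0],[0,-0.44,-0.05,0,0,0],[0,-0.44,-0.02,0,0,0],[0,-0.44,0,0,0,0],[0,-0.44,0,0,0,0]]]'

```text
time_s: 6.82
position: [0.6133, -0.1241, 0.0436]
tool_rot: [-3.141, -0.002, -0.088]
wrist_force: [-9.2, 8.3, 27.3]
opening: -0.004
gripper_force: 14.3
```

Call:
apply_moves --commands '[[[0,0,-0.15,0,0,0],[0,-0.2,-0.15,0,0,0],[0,-0.4,-0.15,0,0,0],[0,-0.4,-0.05,0,0,0],[0,-0.4,-0.02,0,0,0],[0,-0.4,0,0,0,0],[0,-0.4,0,0,0,0]]]'

```text
time_s: 7.7
position: [0.6184, -0.0649, 0.0436]
tool_rot: [-3.141, -0.001, -0.088]
wrist_force: [-10.6, 7.2, 32.8]
opening: -0.002
gripper_force: 16.4
```

Three touches done. Now I'll lift and come down to the right of the red case.

Call:
apply_moves --commands '[[[0,0,-0.33,0,0,0],[-0.4,0.12,-0.33,0,0,0],[-0.83,0.24,-0.33,0,0,0],[-0.83,0.24,-0.1,0,0,0],[-0.83,0.24,0.16,0,0,0],[-0.83,0.24,0.16,0,0,0]]]'

```text
time_s: 8.45
position: [0.4884, -0.09, 0.0128]
tool_rot: [-3.14, 0.006, -0.089]
wrist_force: [0.1, 0.0, -0.2]
opening: 0.0
gripper_force: 0.0
```

```bash
python3 - <<'E'
from h import *
o=monitor.get_obs();print(o['time_s'],o['position'],o['tool_rot'],o['wrist_force'])
c=cap('scene'); u,v=proj(c,[.53,-.06,.03]);u,v=int(u),int(v);cv2.imwrite('pics/c3.png',cv2.resize(c['frame'][v-45:v+55,u-65:u+65],None,fx=6,fy=6,interpolation=cv2.INTER_CUBIC))
p=o['position'];print(u-65,v-45,[np.round((np.array(proj(c,[p[0],p[1]+d,p[2]]))-[u-65,v-45])*6) for d in(-.02,0,.02)])
E
```

```text
8.45 [ 0.48836516 -0.0899995   0.01283106] [-3.13986529  0.0064753  -0.08865986] [ 0.12134634  0.00251549 -0.17261164]
236 156 [array([292., 240.]), array([330., 236.]), array([367., 232.])]
```

View pics/c3.png

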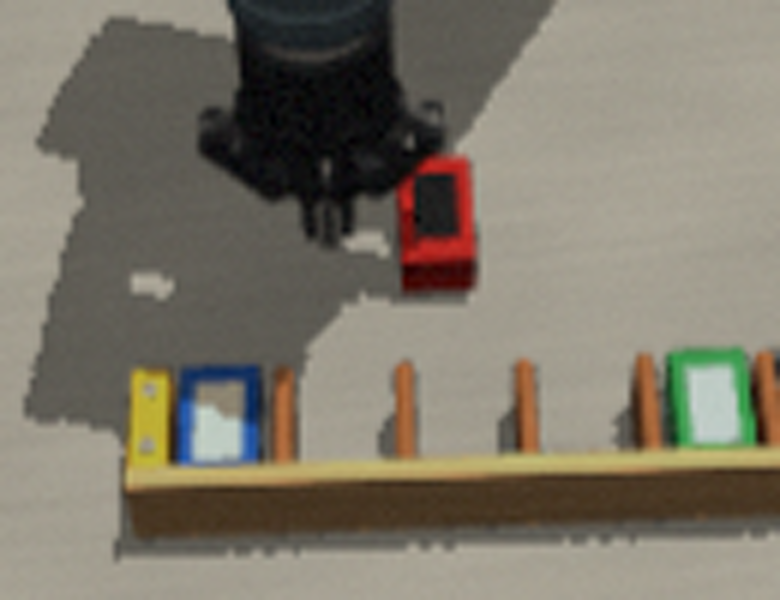

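The scene view shows the shut fingertips about 26 mm wide at (330,236) px, clear of the red case's right face at about x = 400. I'll push it left and then look again.

Call:
apply_moves --commands '[[[0,-0.11,0,0,0,0],[0,-0.14,0,0,0,0],[0,-0.17,0,0,0,0],[0,-0.19,0,0,0,0],[0,-0.21,0,0,0,0],[0,-0.21,0,0,0,0]]]'

```text
time_s: 9.25
position: [0.4939, -0.0579, 0.0153]
tool_rot: [-3.141, -0.0, -0.087]
wrist_force: [0.1, -1.0, -0.6]
opening: 0.003
gripper_force: 0.3
```

Call:
apply_moves --commands '[[[0,0.2,0,0,0,0],[0,0.2,-0.3,0,0,0],[-0.35,0.3,-0.5,0,0,0],[-0.7,0.3,-0.5,0,0,0],[-0.85,0.3,-0.5,0,0,0],[-0.85,0.3,-0.5,0,0,0]]]' --hand 0.15

```text
time_s: 10.0
position: [0.3613, -0.0912, 0.0901]
tool_rot: [-3.141, 0.001, -0.088]
wrist_force: [-0.1, -0.9, -1.0]
opening: 0.154
gripper_force: 0.0
```

```bash
cat > look.py <<'E'
from h import *
import sys
o=monitor.get_obs();print(o['time_s'],o['position'],o['tool_rot'],o['wrist_force'],o['opening'])
c=cap('scene'); u,v=proj(c,[.55,-.05,.03]);u,v=int(u),int(v);S=c['frame'][v-40:v+40,u-50:u+50]
for n in('scene','top'):
    if n=='top':cap(n)
    for k in('red_case','rack'):print(n,k,[(np.round(d['location'],4).tolist(),round(d['confidence'],2)) for d in models.spot_point(k,n)[:1]])
a=-.085
P=np.array([.5991,-.0033])
def w(x,y,z):return [P[0]+np.cos(a)*x-np.sin(a)*y,P[1]+np.sin(a)*x+np.cos(a)*y,z]
I=cv2.resize(S,None,fx=7,fy=7,interpolation=cv2.INTER_CUBIC)
q=lambda X:tuple(int(round(i)) for i in (np.array(proj(c,X))-[u-50-.5,v-40-.5])*7)
for y in(-.05,-.01): cv2.line(I,q(w(-.17,y,.032)),q(w(.062,y,.032)),(255,255,0),1)
for y in(0,-.06): cv2.circle(I,q(w(0,y,.044)),5,(0,255,0),1)
cv2.imwrite('pics/'+sys.argv[1],I)
E
python3 look.py c4.png
```

```text
10.0 [ 0.361255   -0.09116993  0.09013649] [-3.14058187e+00  1.17738806e-03 -8.82791011e-02] [-0.06992823 -0.92100706 -1.00492312] 0.15408183142608936
scene red_case [([0.4929, -0.0218, 0.0005], 0.66)]
scene rack [([0.6002, -0.0016, -0.0007], 0.7)]
top red_case [([0.4914, -0.0234, -0.0015], 0.74)]
top rack [([0.602, -0.0076, -0.0004], 0.89)]
```

View pics/c4.png

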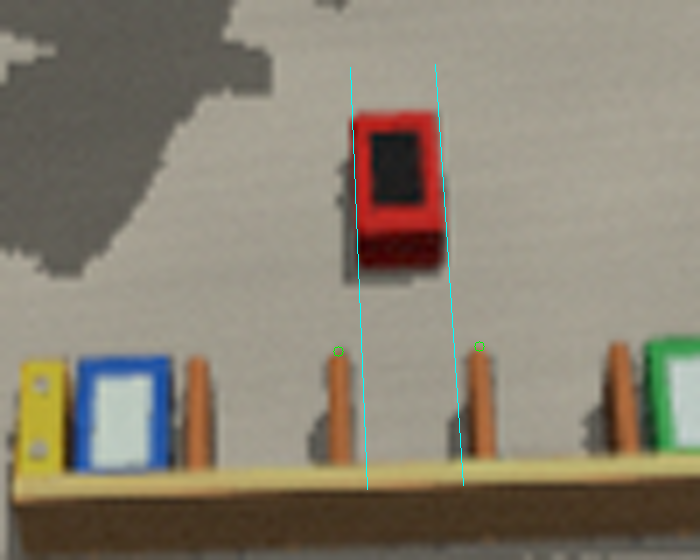

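The lane overlay for gap 3 lies along the red case's edges (350–440 px) to within 1–2 mm, and the divider tips match too. I'll move in behind the case, with the fingers slightly open for a two-point push.

Call:
apply_moves --commands '[[[0.15,-0.26,0,0,0,0],[0.29,-0.52,0,0,0,0],[0.29,-0.52,0.2,0,0,0],[0.29,-0.52,0.5,0,0,0],[0.29,-0.52,0.5,0,0,0],[0.29,-0.52,0.5,0,0,0]]]'

```text
time_s: 11.05
position: [0.4137, -0.0182, 0.0159]
tool_rot: [3.142, -0.0, -0.087]
wrist_force: [0.8, -0.6, 0.3]
opening: 0.15
gripper_force: 0.0
```

Call:
apply_moves --commands '[[[0.1,0,0,0,0,0],[0.2,0,0,0,0,0],[0.3,0,0,0,0,0],[0.4,0,0,0,0,0],[0.5,0,0,0,0,0],[0.6,0,0,0,0,0],[0.6,0,0,0,0,0]]]'

```text
time_s: 11.92
position: [0.5048, -0.0263, 0.0154]
tool_rot: [3.141, -0.002, -0.087]
wrist_force: [0.3, -0.2, -0.1]
opening: 0.148
gripper_force: 0.0
```

```bash
python3 look.py c5.png
```

```text
11.925 [ 0.50478644 -0.02626827  0.0153818 ] [ 3.14125088e+00 -2.43118791e-03 -8.68830825e-02] [ 0.26099393 -0.20489514 -0.07826849] 0.14840308047146977
scene red_case [([0.5509, -0.0281, -0.0], 0.69)]
scene rack [([0.6006, -0.0016, -0.0035], 0.88)]
top red_case []
top rack []
```

View pics/c5.png

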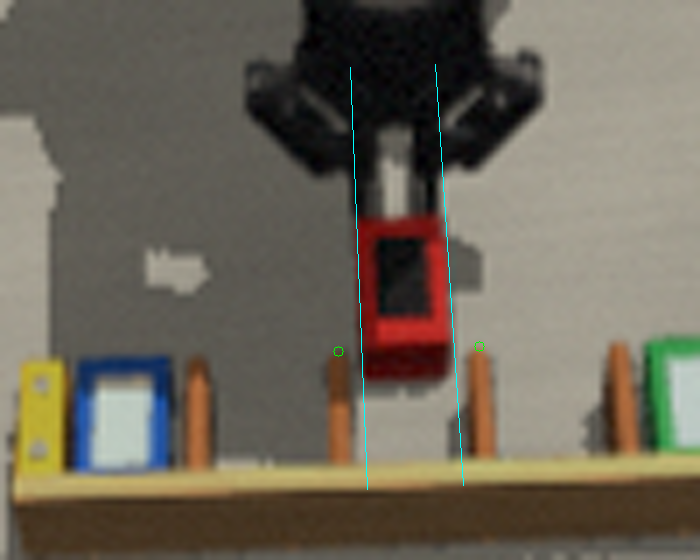

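The red case is square with the lane and its nose is entering gap 3, about 1 mm left of centre in the picture. I'll keep pushing.

Call:
apply_moves --commands '[[[0.08,-0.01,0,0,0,0],[0.16,-0.01,0,0,0,0],[0.24,-0.01,0,0,0,0],[0.32,-0.01,0,0,0,0],[0.4,-0.01,0,0,0,0],[0.44,-0.01,0,0,0,0],[0.44,-0.01,0,0,0,0]]]'

```text
time_s: 13.1
position: [0.5695, -0.0302, 0.0153]
tool_rot: [3.141, -0.001, -0.087]
wrist_force: [-0.4, -0.0, 0.0]
opening: 0.145
gripper_force: 0.0
```

Call:
apply_moves --commands '[[[0.02,0,0,0,0,0],[0.04,0,0,0,0,0],[0.05,0,0,0,0,0],[0.05,0,0,0,0,0]]]'

```text
time_s: 13.6
position: [0.5763, -0.0308, 0.0154]
tool_rot: [3.142, -0.0, -0.087]
wrist_force: [-0.1, -0.4, 0.2]
opening: 0.154
gripper_force: 0.1
```

Call:
apply_moves --commands '[[[0.013,0,0,0,0,0],[0.026,0,0,0,0,0],[0.026,0,0,0,0,0]]]'

```text
time_s: 13.98
position: [0.5778, -0.0308, 0.0152]
tool_rot: [-3.141, 0.004, -0.087]
wrist_force: [-8.2, 0.5, 5.3]
opening: 0.149
gripper_force: 3.7
```

The force rose to 8 N at the predicted home position. I'll back off, lift and check.

Call:
apply_moves --commands '[[[-0.15,0,0,0,0,0],[-0.4,0,0,0,0,0],[-0.5,0,-0.3,0,0,0],[-0.8,0,-0.6,0,0,0],[-1,0,-0.6,0,0,0],[-1,0,-0.6,0,0,0],[-1,0,-0.6,0,0,0]]]'

```text
time_s: 14.85
position: [0.4316, -0.0183, 0.1057]
tool_rot: [3.141, -0.002, -0.087]
wrist_force: [0.8, 0.2, 0.3]
opening: 0.151
gripper_force: 0.0
```

```bash
python3 look.py c6.png
```

```text
14.85 [ 0.43163698 -0.0183438   0.10566614] [ 3.14127288e+00 -2.06191287e-03 -8.71579255e-02] [0.77865424 0.16537034 0.26083514] 0.15103615571449336
scene red_case [([0.413, -0.3537, -0.0012], 0.15)]
scene rack [([0.5997, -0.0014, -0.0012], 0.68)]
top red_case [([0.6194, -0.0377, 0.001], 0.65)]
top rack [([0.6015, -0.0054, 0.0009], 0.62)]
```

View pics/c6.png

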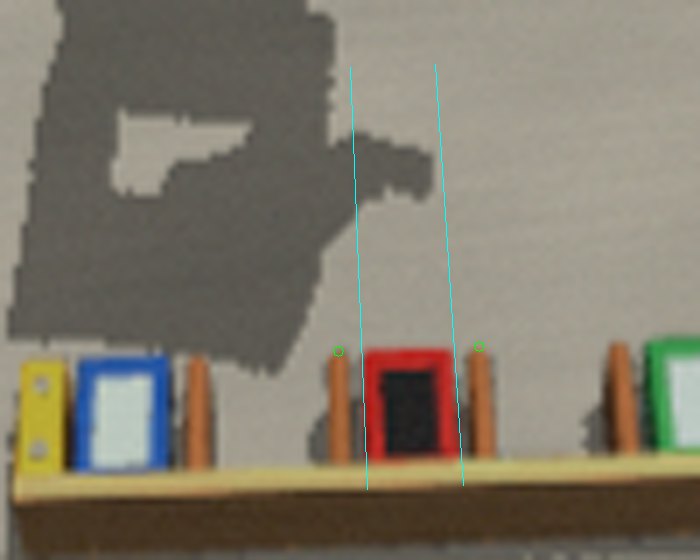

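The red case fills gap 3 against the back board, at (410,405) px. It is square and level with how far the blue and green cases stand out, and nothing else has moved, so I'll hand in.

```bash
python3 -c "
from station import robot;print(robot.finish_job())"
```

```text
the job is handed in; nothing more can be done
None
```

The red case was pushed fully home in the third gap from the yellow end, after touching the yellow end block, the first divider and the second in order; the job is handed in at about 15 s, but no verdict came back.

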